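Fold in the bail arms and stack the sample totes

TASK

Stack the sample totes for the curing room: swing both steel bail arms of the tote that holds the two mortar prisms inward across its mouth, right down into their notches, leaving that tote where it stands. Then set the empty tote squarely on the two bars, its underside grooves fully down over them, and then lay the last loose prism flat in that upper tote. Set the tote and the fresh prism down gently rather than dropping them, and leave the other things on the bench alone.

Things in the scene. Friction and masses are not known exactly. Their poses are not given: they have to be found in the camera images.
- full_tote: Lower tote, blue plastic, open on top: 216 long (its y) x 150 wide (its x) x 90 mm high, standing loose on the bench, two prisms inside (1.4 kg in all). Origin at the centre of its underside, z up. A steel bail (U of 6 mm wire) is hinged at each end: hinge axis parallel to x at y = +-101, height 86 mm; legs outside the long sides; crossbar along x, 42 mm from that axis.
- full_rim (a point): Centre of the full tote's mouth, at rim height, 90 mm above its origin. The mouth is 200 x 134 mm inside; the rim is an upright band 8 mm thick and 25 mm deep, below which the 4 mm walls taper inward. Swung in, the crossbars lie in notches of the long sides at y = +-59 mm, their centres 4 mm below the rim, tops flush with it.
- empty_tote: Second tote, same make and size, empty, 0.34 kg. Its own bails lie out (0 to 0.3 rad above level, crossbars at y = +-143, height 86 to 99 mm) and can stay so. Origin at the centre of its underside (foot of its ribs), x across, y along its length, z up. Inner floor at height 12 mm, about 189 x 123 mm. Fully down on the bars its origin is 82 mm above that of full_tote, its y along that tote's y.
- empty_groove_left (a point): Mouth of the underside groove at y = +59 mm of the empty tote; another lies at y = -59. Each is 16 mm wide, between two round-edged ribs along x, 122 mm long and 8 mm high (rib centres at y = +-47 and +-71). The ribs drop into the lower mouth with 6 mm to spare each side in x and straddle each bar with 4 mm to spare in y.
- empty_grip (a point): Where to pinch the empty tote: middle of the rim band on its long side at x = -71, height 78 mm (the one at x = +71 mm is alike). Band 8 mm thick across x, heights 65 to 90 mm, free for 104 mm along y. Held there, the tote may sag a few degrees towards its far side.
- full_bail_left (a joint): Bail at the +y end of full_tote, rad. 0: laid straight out, level, crossbar at y = +143 mm; pi/2: standing up; pi: fully in, crossbar in its notches at y = +59 mm (end stop). Stiff hinge: stays where it is left; about 1.1 N at the crossbar swings it. Starts between 0 and 0.7.
- full_bail_right (a joint): The same at the -y end of full_tote. 0: straight out, crossbar at y = -143 mm; pi: fully in at y = -59 mm. Starts between 0 and 0.7.
- full_bail_left_bar (a point): Middle of the crossbar of full_bail_left, on the bar's axis. The crossbar carries a yellow tubular sleeve, 8 mm in diameter and 128 mm long, that rolls freely on it, so the bar turns in the fingers that hold it while the bail swings.
- full_bail_right_bar (a point): Middle of the crossbar of full_bail_right, on the bar's axis. The crossbar carries a yellow tubular sleeve, 8 mm in diameter and 128 mm long, that rolls freely on it, so the bar turns in the fingers that hold it while the bail swings.
- last_prism: Loose fresh mortar prism, grey, 160 (its x) x 40 x 40 mm, about 0.55 kg, lying on the bench to the left or right of the totes. Origin at the centre of its underside.
- last_prism_center (a point): Centre of the last prism, 20 mm above its underside.
- prism_a: Prism of the same size lying lengthways in full_tote, its top 52 mm above that tote's underside. Origin at the centre of its underside.
- prism_b: Second prism in full_tote, beside prism_a. Origin at the centre of its underside.
- mallet: Bystander: rubber mallet lying on the bench, head 60 mm thick and 90 mm long, handle to its -x, 245 mm over all. Origin near mid-length, on the bench.
- straightedge: Bystander: steel straightedge bar lying flat on the bench between robot and totes, 220 (its y) x 30 x 8 mm. Origin at the centre of its underside. (A three-gang steel mould, 52 mm high, stands fixed on the far side, beyond 0.74 m from the base.)
Not all that is in view belongs to the job. Leave any black look-alike of the last_prism alone.

How it is judged (in metres and radians):
On the way, in this order (a step that is already met when the one before it is completed fails the run):
1. both bail arms of the full tote are swung in and down in their notches (value of joint each of full_bail_left, full_bail_right above 3 rad), for 0.2 s.
2. the empty tote stands squarely on the bars, grooves fully down over them, and is let go (all of step 1 and x of empty_tote in the frame of full_tote between -0.01 and 0.01 m and y of empty_tote in the frame of full_tote between -0.01 and 0.01 m and z of empty_tote in the frame of full_tote between 0.077 and 0.087 m and angle between empty_tote's own z axis and vertical below 0.04 rad and angle between the y axis of empty_tote and the y axis of full_tote, either way round below 0.12 rad and linear speed of empty_tote below 0.02 m/s and contact force between the fingers and empty_tote below 0.1 N), for 0.2 s.
3. the last prism lies flat in the upper tote (x of last_prism_center in the frame of empty_tote between -0.05 and 0.05 m and y of last_prism_center in the frame of empty_tote between -0.03 and 0.03 m and z of last_prism_center in the frame of empty_tote between 0.027 and 0.037 m and x of empty_tote in the frame of full_tote between -0.01 and 0.01 m and y of empty_tote in the frame of full_tote between -0.01 and 0.01 m and z of empty_tote in the frame of full_tote between 0.077 and 0.087 m and angle between empty_tote's own z axis and vertical below 0.04 rad and angle between the y axis of empty_tote and the y axis of full_tote, either way round below 0.12 rad and linear speed of last_prism below 0.02 m/s), for 0.2 s.
At the end, for the whole second after the job is handed in: Both bails of the full tote in (over 3.0 rad); the other tote level on the bars within 10 mm in plan and 5 mm in height of fully home, square to 0.12 rad; the last prism flat on its floor; the two prisms still in the lower tote; all at rest and let go (all of step 1 and all of step 3 and x of prism_a in the frame of full_tote between -0.06 and 0.06 m and y of prism_a in the frame of full_tote between -0.04 and 0.04 m and z of prism_a in the frame of full_tote between 0.005 and 0.03 m and x of prism_b in the frame of full_tote between -0.06 and 0.06 m and y of prism_b in the frame of full_tote between -0.04 and 0.04 m and z of prism_b in the frame of full_tote between 0.005 and 0.03 m and linear speed of empty_tote below 0.02 m/s and contact force between the fingers and empty_tote below 0.1 N and angle between full_tote's own z axis and vertical below 0.03 rad and distance of full_tote from where it was at the start of the episode below 0.03 m); the robot touches nothing.
It fails at once if the full tote is shifted by more than 30 mm (distance of full_tote from where it was at the start of the episode above 0.03 m).
It fails at once if the empty tote is dropped onto the lower one (over 0.5 m/s while settling on it, a fall of about 13 mm) (x of empty_tote in the frame of full_tote between -0.03 and 0.03 m and y of empty_tote in the frame of full_tote between -0.03 and 0.03 m and z of empty_tote in the frame of full_tote between 0.07 and 0.12 m and linear speed of empty_tote above 0.5 m/s).
It fails at once if the fresh prism is dropped into the upper tote (over 0.5 m/s low inside it, a fall of about 13 mm) (x of last_prism_center in the frame of empty_tote between -0.06 and 0.06 m and y of last_prism_center in the frame of empty_tote between -0.09 and 0.09 m and z of last_prism_center in the frame of empty_tote between 0.02 and 0.065 m and linear speed of last_prism above 0.5 m/s).
It fails at once if the mallet or the straightedge is disturbed (distance of any of mallet, straightedge from where it was at the start of the episode above 0.03 m).
It also fails if it takes over 72 s, if anything falls off the work surface, if the arm or the gripper's body presses on something with over 40 N, if the wrist force passes 120 N, or if a joint passes its speed limit or range.

ROBOT

A 7-joint arm with a two-finger parallel gripper is mounted at the origin on the work surface. World frame = base frame: x ahead of the robot, y to its left, z up, the work surface at z = 0. Lengths are in mm, angles in rad, forces in N, time in s.
With the tool pointing down it reaches from about 425 to 1025 mm from the base axis. Payload 3.6 kg.
Tool frame: the origin (TCP) lies midway between the tips of the shut fingers; the grasp point (between the pads) lies 19 mm behind it; z points along the fingers, y is the line along which they close (so a half turn about z gives the same grasp; the last joint's range is limited). The gripper opens to 85 mm and grips with 20 to 120 N. Pads are 22 mm wide; open, the fingers measure 114 mm over their backs; the gripper's body (76 mm by 85 mm) begins 54 mm behind the grasp point. The pads swing forward as they close: fully open they stand 13 mm farther back than shut.
Start: joints at [1.113, 0.591, 0.048, 1.609, -0.033, 0.943, -0.034], TCP at [257.977, -677.553, 231.302] pointing down, gripper open.
Joint ranges: [-2.69, 2.69], [-0.47, 2.24], [-1.27, 1.36], [0.19, 2.51], [-1.53, 4.68], [0.08, 2.07], [-3.09, 3.09]. Speed limits (rad/s): [2.57, 2.57, 3.14, 3.14, 3.14, 3.14, 3.14].

INTERFACE

Orientations are given as a 3x3 rotation matrix whose columns are the frame's x, y, z axes.
In Python, from bench import robot gives the robot as it stands.
- The arm moves only by the tool send_rows, never from a script. Its argument "targets" is one flat list of numbers, 5 for each row, row after row: the shift along the world's x, y, z in mm, then the turn about the world's z in rad, then the opening, from -1 (shut) to 1 (fully open). A call has 1 to 12 rows; each row is the pose to reach, as a shift and turn from the pose commanded when the call began; what a row does not reach only later rows make up. A row lasts 1/12 s, in which the tool goes at most 41.7 mm and 7.16 degrees, less where a joint would pass 70% of its speed; a pose out of reach is approached as far as the arm can. A call with a gripper value outside its range is refused whole. The fingers move at their own pace and stop on an object; "grip_force" is the grip in N (left out, the last holds). Time passes only in rows, so rows that repeat a pose let the fingers close. It gives the time, the measured TCP pose, the force, the opening and the grip force at its end, in the units of the state.
- robot.get_obs(): the state, without advancing time (a new reading comes with each control period).
- robot.get_image(name): name is "scene" or "top" or "wrist"; returns a dict with "pixels" (384x512x3 uint8, blue, green, red), "fx", "fy", "cx", "cy" (pixels), "world_to_cam" (4x4, takes a point from world to camera coordinates); the wrist camera has in their place "tool_from_camera" (4x4, takes a point from camera to tool coordinates, whose origin is the TCP and whose axes are the flange's). Camera axes: x right, y up, looking along -z (the intrinsics and any distortion apply to the point x, -y, -z); pixel columns grow to the right and rows downward; lengths in mm; the calibration is good to about 2 mm. The wrist camera is an equidistant fisheye: a pixel r from the principal point sees the ray r / f radians off the axis. A picture is of the moment at which its call begins: read the wrist's pose just before it. There is no depth.
- robot.job_done(): hands the job in; it is judged then, once.
Trained networks look in the newest picture that a camera, given by its name, has taken for a name from the list of things; names that differ only in an ending like _2 or _b are one class to them, and where a whole thing is asked for, a point or a joint stands for the part that bears it (a point fixed in the world has none). Each returns a list of dicts, best first, with "conf" (0 to 1); they miss things now and then, are a little off and sometimes report something else, mostly with a low value. They report only what shows in the picture. A call takes as long as a camera call. They do not tell look-alikes from the thing itself.
- robot.search_frame(camera, thing): "centre" ([x, y, z] in mm, in the coordinates of the camera as it stood for that picture, good to about 4 mm: the middle of the surface that is visible of it).
- robot.mark_of(camera, thing): "centre" ([x, y, z] in mm, in the coordinates of the camera as it stood for that picture, good to about 4 mm: a listed point, or the origin of a listed thing).
The state is a dict: "time_s": time; "joint_positions": joint angles; "joint_velocities": joint speeds; "joint_torque": joint torques, N m; "tcp_pos": TCP position; "tcp_rot": TCP orientation; "force": force on the tool from outside, world axes, zero at the start; "ft_torque": the same for the moment, N m; "gripper_width": finger opening in mm; "grasp_force": force on a finger pad.
Only numpy, scipy, OpenCV 4.12 (cv2) and the standard library are available. Lean on these libraries where they do the work, as an engineer would, in place of code of your own. Each camera call takes 0.05 s, during which the arm holds its last target. There are 200 camera calls.

## Working session

There is one attempt and no reset: what is moved stays moved. The work goes in short steps, Python scripts to look and compute and a tool call to move; the robot and the scene stay as the last step left them, time stands still between calls to the robot, and variables do not carry over. Pictures are saved under pics/ and viewed, at most 10 in all, crops included, and the job is handed in when it is done.

Besides the shell and the picture viewer there is one more tool, called after "Call:" as a command line: name --argument value ..., lists and objects as JSON in quotes. send_rows: Moves the arm, as the interface text tells. Its arguments: {"type":"object","properties":{"targets":{"type":"array","items":{"type":"number"}},"grip_force":{"type":"number"}},"required":["targets"]}

```bash
mkdir -p pics
cat > h.py <<'E'
import numpy as np, cv2
from bench import robot
def w(cam,p,im,obs=None):
    p=np.append(p,1)
    if cam=="wrist":
        q=im["tool_from_camera"]@p
        return obs["tcp_rot"]@q[:3]+obs["tcp_pos"]
    return (np.linalg.inv(im["world_to_cam"])@p)[:3]
def find(cam,things,fn="mark_of",save=None):
    obs=robot.get_obs(); obs={k:np.array(v) for k,v in obs.items()}
    im=robot.get_image(cam); im={k:np.array(v) for k,v in im.items()}
    if save: cv2.imwrite("pics/"+save,im["pixels"])
    out={}
    for t in things:
        r=getattr(robot,fn)(cam,t)
        out[t]=[(round(d["conf"],2),w(cam,np.array(d["centre"]),im,obs).round(0).tolist()) for d in r[:4]]
        print(cam,t,out[t])
    return im,obs,out
def proj(im,P):
    c=im["world_to_cam"]@np.append(P,1); return im["cx"]+im["fx"]*c[0]/-c[2], im["cy"]-im["fy"]*c[1]/-c[2]
E
python3 - <<'E'
from h import *
T=["full_tote","full_rim","empty_tote","empty_groove_left","empty_grip","full_bail_left_bar","full_bail_right_bar","last_prism","last_prism_center","prism_a","mallet","straightedge"]
for c in("scene","top"):
    im,o,_=find(c,T,save=c+"0.png")
print({k:v for k,v in im.items() if k!="pixels"})
print(o)
a=cv2.imread("pics/scene0.png");b=cv2.imread("pics/top0.png")
E
```

```text
scene full_tote [(0.6, [595.0, 208.0, 2.0])]
scene full_rim [(0.64, [597.0, 210.0, 89.0])]
scene empty_tote [(0.72, [563.0, -214.0, -2.0])]
scene empty_groove_left [(0.74, [559.0, -154.0, 1.0])]
scene empty_grip [(0.76, [490.0, -216.0, 79.0])]
scene full_bail_left_bar [(0.63, [614.0, 356.0, 101.0]), (0.32, [594.0, 210.0, 91.0])]
scene full_bail_right_bar [(0.63, [578.0, 77.0, 113.0])]
scene last_prism [(0.65, [537.0, -608.0, -0.0]), (0.6, [497.0, -447.0, 1.0])]
scene last_prism_center [(0.69, [544.0, -604.0, 22.0]), (0.51, [496.0, -446.0, 25.0])]
scene prism_a [(0.96, [622.0, 207.0, 11.0]), (0.71, [563.0, -215.0, 1.0]), (0.68, [570.0, 221.0, 18.0]), (0.39, [576.0, 76.0, 111.0])]
scene mallet [(0.77, [507.0, 432.0, 1.0]), (0.7, [429.0, -1.0, 5.0])]
scene straightedge [(0.66, [427.0, 0.0, 4.0]), (0.2, [494.0, -443.0, 1.0])]
top full_tote [(0.64, [592.0, 208.0, 2.0])]
top full_rim [(0.62, [594.0, 212.0, 90.0])]
top empty_tote [(0.91, [559.0, -214.0, 2.0])]
top empty_groove_left [(0.96, [551.0, -160.0, -1.0]), (0.5, [498.0, -444.0, -1.0])]
top empty_grip [(0.82, [488.0, -222.0, 78.0]), (
[... 1271 characters left out ...]
 7.52524654e-04, -2.59177818e-03,  3.14709572e-06,
       -1.26398927e-03,  8.77822985e-04,  2.30568448e-04]), 'joint_torque': array([-4.04484263e-04, -5.48393583e+01,  1.54548682e+00, -1.98459989e+01,
        9.44752770e-03,  1.66275207e-03,  5.71309442e-06]), 'tcp_pos': array([ 257.92504028, -677.56527721,  231.32502863]), 'tcp_rot': array([[ 9.34558474e-01,  3.55809577e-01, -5.97120775e-05],
       [ 3.55809575e-01, -9.34558476e-01, -3.66504534e-05],
       [-6.88450104e-05,  1.30058629e-05, -9.99999998e-01]]), 'force': array([ 0.39014591,  0.09828433, -0.40036423]), 'ft_torque': array([ 0.01803187, -0.0035821 , -0.01820428]), 'grasp_force': array(0.), 'gripper_width': array(85.21647349)}
```

View pics/top0.png

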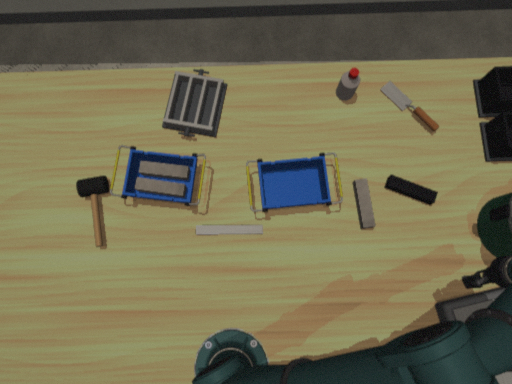

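View pics/scene0.png

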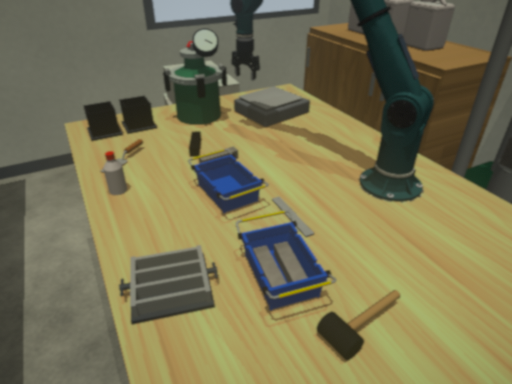

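Top view: the full tote with two grey prisms is at px (162,178), the empty tote at (293,184). Candidates for the last prism: grey bar (364,204) → (497,-446), black bar (411,189) → (537,-608, look-alike), straightedge (228,230) and the prisms in the tote. I choose the grey one; crop below to confirm, plus tote outlines from the rim plane.

```bash
cat >> h.py <<'E'
def rect(im,z,box,mask_fn,s=1.0,size=None):
    """rectify camera image to plane z over box (x0,x1,y0,y1) mm at s px/mm; fit min-area rect of the mask -> centre, sides, yaw of the long side"""
    x0,x1,y0,y1=box
    C=np.array([(x0,y0),(x1,y0),(x1,y1),(x0,y1)],float)
    src=np.float32([proj(im,(a,b,z)) for a,b in C]); dst=np.float32((C-[x0,y0])*s)
    r=cv2.warpPerspective(im["pixels"],cv2.getPerspectiveTransform(src,dst),(int((x1-x0)*s),int((y1-y0)*s)),flags=cv2.INTER_CUBIC)
    m=mask_fn(cv2.cvtColor(r,cv2.COLOR_BGR2HSV)).astype(np.uint8)*255
    k=np.ones((13,13),np.uint8); m=cv2.morphologyEx(cv2.morphologyEx(m,cv2.MORPH_CLOSE,k),cv2.MORPH_OPEN,k)
    c=max(cv2.findContours(m,0,2)[0],key=cv2.contourArea); c=cv2.convexHull(c)
    (cx,cy),(a,b),t=cv2.minAreaRect(c)
    if a<b: a,b,t=b,a,t+90
    yaw=(np.radians(t)+np.pi/2)%np.pi-np.pi/2   # long side vs world x
    print("rect centre",round(cx/s+x0,1),round(cy/s+y0,1),"sides",round(a/s,1),round(b/s,1),"long-side angle vs x",round(yaw%np.pi,3))
    return r,m
blue=lambda h:(h[...,0]>100)&(h[...,0]<130)&(h[...,1]>150)
grey=lambda h:(h[...,1]<70)&(h[...,2]>60)
E
python3 - <<'E'
from h import *
im={k:np.array(v) for k,v in robot.get_image("top").items()}
R=[rect(im,90,(460,720,80,340),blue),rect(im,90,(440,700,-350,-90),blue),rect(im,40,(390,600,-540,-380),grey)]
t=[cv2.resize(np.hstack([r,cv2.cvtColor(m,8)]),(520,260)) for r,m in R]
cv2.imwrite("pics/r.png",np.vstack(t)[:, :][:600] if 0 else cv2.resize(np.vstack(t),(400,600)))
E
```

```text
rect centre 591.7 208.5 sides 215.2 152.2 long-side angle vs x 1.423
rect centre 556.7 -214.5 sides 212.2 150.8 long-side angle vs x 1.636
rect centre 491.5 -443.8 sides 161.9 49.7 long-side angle vs x 0.079
```

View pics/r.png

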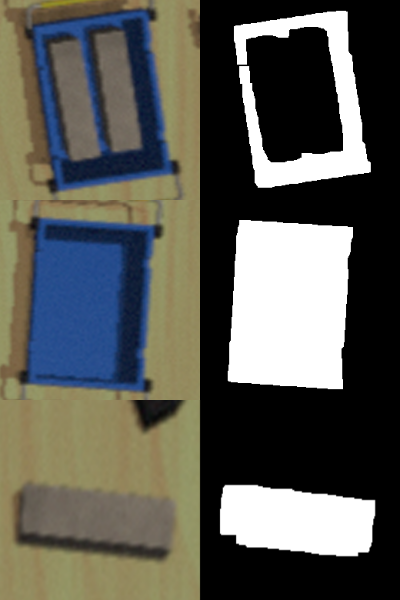

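Crop: top/middle totes' rims fit 215×152 and 212×151 (as described), bottom crop is the grey prism, 160 long — the right one. The full tote is at ≈(593,209), yaw −0.147. Moving over the right bail.

Call:
send_rows --targets '[315,753,-31,-0.512,-0.4,315,753,-31,-0.512,-0.4,315,753,-31,-0.512,-0.4,315,753,-31,-0.512,-0.4,315,753,-31,-0.512,-0.4,315,753,-31,-0.512,-0.4,315,753,-31,-0.512,-0.4,315,753,-31,-0.512,-0.4,315,753,-31,-0.512,-0.4,315,753,-31,-0.512,-0.4,315,753,-31,-0.512,-0.4,315,753,-31,-0.512,-0.4]' --grip_force 30

```text
time_s: 2.35
tcp_pos: [451.5, -214.8, 212.7]
tcp_rot: [[0.989, -0.148, 0.001], [-0.148, -0.989, -0.0], [0.001, 0.0, -1.0]]
force: [0.9, -1.2, -0.3]
gripper_width: 25.7
grasp_force: 0.0
```

Call:
send_rows --targets '[120,287,-12,0,-0.4,120,287,-12,0,-0.4,120,287,-12,0,-0.4,120,287,-12,0,-0.4,120,287,-12,0,-0.4,120,287,-12,0,-0.4,120,287,-12,0,-0.4,120,287,-12,0,-0.4,120,287,-12,0,-0.4,120,287,-12,0,-0.4]'

```text
time_s: 3.18
tcp_pos: [571.2, 72.3, 200.3]
tcp_rot: [[0.99, -0.144, 0.0], [-0.144, -0.99, 0.0], [0.0, -0.0, -1.0]]
force: [0.4, -0.9, -0.3]
gripper_width: 25.8
grasp_force: 0.0
```

Run:
```python
from h import *
im,o,_=find("wrist",["full_bail_right_bar","full_rim","full_bail_left_bar"],save="w1.png")
print(o["tcp_pos"],o["time_s"],{k:v for k,v in im.items() if k!="pixels"})
```

```text
wrist full_bail_right_bar [(0.86, [576.0, 77.0, 107.0]), (0.67, [424.0, -4.0, 5.0]), (0.31, [566.0, 218.0, 12.0])]
wrist full_rim [(0.67, [593.0, 211.0, 92.0])]
wrist full_bail_left_bar [(0.8, [615.0, 352.0, 102.0])]
[571.17598521  72.25273432 200.26397298] 3.1833 {'fx': array(297.31863964), 'fy': array(297.31863964), 'cx': array(252.63690228), 'cy': array(188.80659199), 'tool_from_camera': array([[-4.41472683e-04,  9.51572458e-01,  3.07424238e-01,
         7.76381145e+01],
       [ 9.99999736e-01,  2.42498985e-04,  6.85428101e-04,
        -4.71679197e-01],
       [ 5.77684437e-04,  3.07424460e-01, -9.51572314e-01,
        -1.42722602e+02],
       [ 0.00000000e+00,  0.00000000e+00,  0.00000000e+00,
         1.00000000e+00]])}
```

View pics/w1.png

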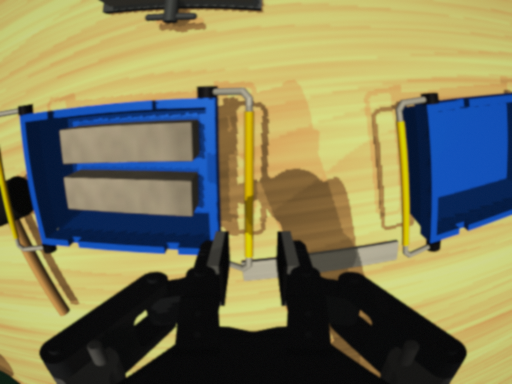

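Wrist view: right bar (yellow) vertical at col ≈249, fingers' gap centred at col ≈253, tote rim at col ≈218 — aligned. Descend astride the bar.

Call:
send_rows --targets '[3,5,-40,0,-0.4,3,5,-75,0,-0.4,3,5,-95,0,-0.4,3,5,-104,0,-0.4,3,5,-104,0,-0.67,3,5,-104,0,-0.67,3,5,-104,0,-0.67]' --grip_force 20

```text
time_s: 3.97
tcp_pos: [575.1, 74.9, 97.8]
tcp_rot: [[0.989, -0.149, 0.003], [-0.149, -0.989, 0.0], [0.003, -0.001, -1.0]]
force: [0.5, -0.1, 0.9]
gripper_width: 14.3
grasp_force: 0.0
```

Run:
```python
from h import *
im,o,_=find("wrist",["full_bail_right_bar"],save="w2.png")
print(o["tcp_pos"],o["time_s"])
c0,s0=np.cos(.65),np.sin(.65)
for t in np.linspace(.65,2.3,12)[1:].tolist()+[2.5,2.7,2.9,3.14]:
    d=42*(c0-np.cos(t)); print(round(t,2),(d*np.array([.146,.989])).round(1),round(42*(np.sin(t)-s0),1))
```

```text
wrist full_bail_right_bar [(0.77, [574.0, 73.0, 107.0])]
[575.05004225  74.88548252  97.80795606] 3.9667
0.8 [0.6 4.1] 4.7
0.95 [1.3 8.9] 8.7
1.1 [ 2.1 14.2] 12.0
1.25 [ 2.9 20. ] 14.4
1.4 [ 3.8 26. ] 16.0
1.55 [ 4.8 32.2] 16.6
1.7 [ 5.7 38.4] 16.2
1.85 [ 6.6 44.5] 15.0
2.0 [ 7.4 50.4] 12.8
2.15 [ 8.2 55.8] 9.7
2.3 [ 9.  60.7] 5.9
2.5 [ 9.8 66.3] -0.3
2.7 [10.4 70.6] -7.5
2.9 [10.8 73.4] -15.4
3.14 [11.  74.6] -25.4
```

View pics/w2.png

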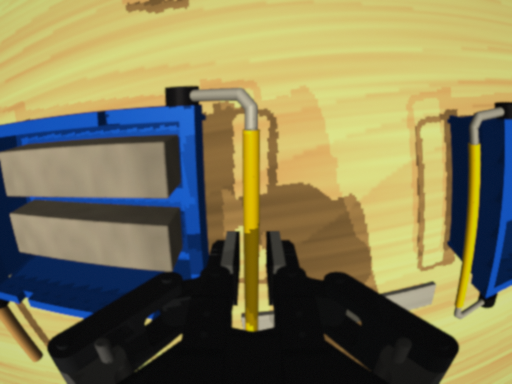

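Bar at col ≈250 lies between the fingers (cols 240–266). Sweep it along its arc, caged.

Call:
send_rows --targets '[1,8,5,0,-0.67,2,14,9,0,-0.67,3,19,12,0,-0.67,4,25,14.5,0,-0.67,4.5,31,16,0,-0.67,5.5,37,16.5,0,-0.67,6.5,43,16,0,-0.67,7.5,49,15,0,-0.67,8,55,13,0,-0.67,9,60.5,9.5,0,-0.67,9.5,65,6,0,-0.67,9.5,65,6,0,-0.67]'

```text
time_s: 5.07
tcp_pos: [583.0, 142.1, 101.3]
tcp_rot: [[0.989, -0.146, -0.001], [-0.146, -0.989, 0.001], [-0.001, -0.001, -1.0]]
force: [-0.2, -0.2, 0.0]
gripper_width: 14.3
grasp_force: 0.0
```

Run:
```python
from h import *
im,o,_=find("wrist",["full_bail_right_bar","full_rim"],save="w3.png")
print(o["tcp_pos"],o["time_s"])
```

```text
wrist full_bail_right_bar [(0.77, [586.0, 139.0, 119.0])]
wrist full_rim []
[582.95115794 142.14302609 101.29480952] 5.0667
```

View pics/w3.png

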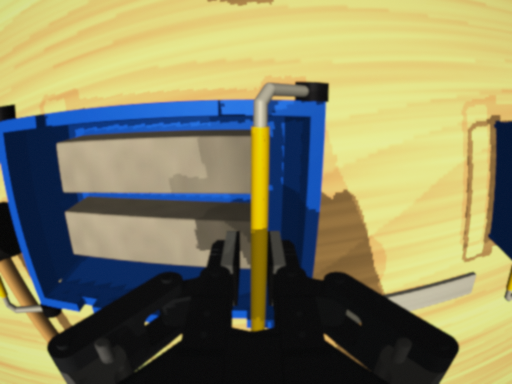

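Bail follows, bar at col ≈260 against the trailing finger. Grip and bring it down.

Call:
send_rows --targets '[0,0,0,0,-1,0,0,0,0,-1,0,0,0,0,-1,0.5,4,-5,0,-1,1,6.5,-11,0,-1,1.2,8.4,-17,0,-1,1.4,9.4,-23,0,-1,1.4,9.6,-27,0,-1,1.4,9.6,-29,0,-1,1.4,9.6,-29,0,-1]' --grip_force 25

```text
time_s: 6.05
tcp_pos: [585.0, 153.2, 72.2]
tcp_rot: [[0.989, -0.146, 0.001], [-0.146, -0.989, 0.003], [0.0, -0.003, -1.0]]
force: [0.4, 5.6, -1.3]
gripper_width: 6.8
grasp_force: 24.5
```

Run:
```python
from h import *
im,o,_=find("wrist",["full_bail_right_bar"],save="w4.png")
print(o["tcp_pos"],o["time_s"])
```

```text
wrist full_bail_right_bar [(0.77, [588.0, 151.0, 89.0])]
[585.02412709 153.22685924  72.24045239] 6.05
```

Call:
send_rows --targets '[0,0,-3,0,-1,0,0,-6,0,-1,0,0,-6,0,-1]'

```text
time_s: 6.4
tcp_pos: [585.3, 153.2, 70.7]
tcp_rot: [[0.989, -0.146, 0.001], [-0.146, -0.989, 0.004], [0.0, -0.004, -1.0]]
force: [-7.0, 4.5, 27.5]
gripper_width: 7.1
grasp_force: 26.9
```

Call:
send_rows --targets '[0,0,5,0,-0.6,0,0,5,0,-0.6,0,0,45,0,-0.6,0,0,80,0,-0.5,6,39,110,0,-0.4,12,79,115,0,-0.4,18,118,115,0,-0.4,24,158,115,0,-0.4,30,197,115,0,-0.4,30,197,115,0,-0.4,30,197,115,0,-0.4]'

```text
time_s: 7.32
tcp_pos: [613.8, 350.8, 180.5]
tcp_rot: [[0.99, -0.142, -0.001], [-0.142, -0.99, 0.0], [-0.001, -0.0, -1.0]]
force: [0.1, -0.1, -0.9]
gripper_width: 25.7
grasp_force: 0.0
```

Run:
```python
from h import *
im,o,_=find("wrist",["full_bail_right_bar","full_bail_left_bar","full_rim"],save="w5.png")
print(o["tcp_pos"],o["time_s"])
im,o,_=find("top",["full_bail_left_bar"]); rect(im,90,(460,720,80,340),blue)
```

```text
wrist full_bail_right_bar [(0.81, [585.0, 150.0, 91.0])]
wrist full_bail_left_bar []
wrist full_rim [(0.75, [592.0, 215.0, 92.0])]
[613.83424746 350.81301402 180.50904236] 7.3167
top full_bail_left_bar [(0.52, [617.0, 351.0, 100.0])]
rect centre 594.7 237.7 sides 156.4 150.3 long-side angle vs x 1.399
```

View pics/w5.png

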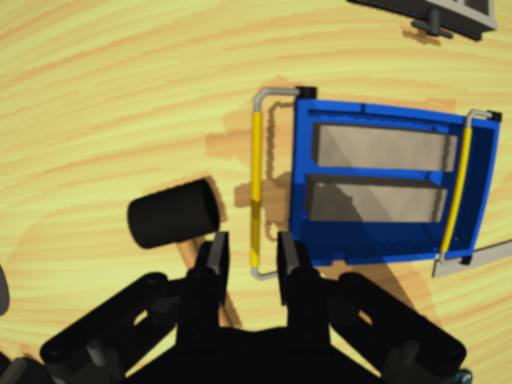

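```bash
cat >> h.py <<'E'
def ray(im,o,px,z):
    d=np.array([px[0]-im["cx"],px[1]-im["cy"]]); r=np.hypot(*d); th=r/im["fx"]
    v=np.array([d[0]/r*np.sin(th),-d[1]/r*np.sin(th),-np.cos(th)])
    T=im["tool_from_camera"]; v=o["tcp_rot"]@(T[:3,:3]@v); c=o["tcp_rot"]@T[:3,3]+o["tcp_pos"]
    return (c+v*(z-c[2])/v[2]).round(1)
E
python3 - <<'E'
from h import *
im,o,_=find("wrist",["full_bail_left_bar"])
u=np.array([.146,.989]);F=np.array([593.5,210])
for p in[(257,115),(256,185),(255,260)]: 
  for z in(96,106): P=ray(im,o,p,z);print(P,(P[:2]-F)@u)
for p in[(299,110),(293,240)]: P=ray(im,o,p,90);print("rim",P,(P[:2]-F)@u)
for p in[(469,130),(447,250)]: P=ray(im,o,p,90);print("rbar",P,(P[:2]-F)@u)
E
```

```text
wrist full_bail_left_bar [(0.78, [612.0, 350.0, 102.0])]
[677.  331.9  96. ] 132.75009999999997
[677.7 332.  106. ] 132.9512
[621.8 341.   96. ] 133.6908
[624.9 340.7 106. ] 133.84669999999997
[552.5 352.2  96. ] 134.6498
[558.6 351.4 106. ] 134.74919999999997
rim [676.  298.5  90. ] 99.5715
rim [564.1 316.1  90. ] 100.64050000000003
rbar [644.2 130.5  90. ] -71.2233
rbar [517.  148.2  90. ] -72.28920000000001
```

Run:
```python
from h import *
im,o,_=find("wrist",["full_bail_left_bar","full_bail_right_bar"])
print(o["tcp_pos"],o["tcp_rot"],o["time_s"]);print(ray(im,o,(253,189),101),ray(im,o,(256,185),101))
P=ray(im,o,(256,185),101)
```

```text
wrist full_bail_left_bar [(0.61, [614.0, 353.0, 100.0])]
wrist full_bail_right_bar [(0.91, [588.0, 153.0, 93.0])]
[615.10324047 345.29378929 182.3928308 ] [[ 9.88728408e-01 -1.49720169e-01  8.49281035e-05]
 [-1.49720086e-01 -9.88728221e-01 -6.33863734e-04]
 [ 1.78872998e-04  6.14003637e-04 -9.99999796e-01]] 7.7167
[620.2 344.8 101. ] [623.1 342.  101. ]
```

Run:
```python
from h import *
im,o,_=find("wrist",["full_bail_left_bar","full_bail_right_bar"])
print(o["tcp_pos"],o["time_s"])
h=cv2.cvtColor(im["pixels"],cv2.COLOR_BGR2HSV); m=(h[...,0]>22)&(h[...,0]<32)&(h[...,1]>200)&(h[...,2]>120)
u=np.array([.146,.989]);F=np.array([593.5,210])
n,l,s,c=cv2.connectedComponentsWithStats(m.astype(np.uint8))
for i in range(1,n):
  if s[i,4]>300:
    print(s[i],c[i])
    for z in(86,101): P=ray(im,o,c[i],z);print(z,P,((P[:2]-F)@u).round(1))
```

```text
wrist full_bail_left_bar [(0.89, [611.0, 348.0, 102.0]), (0.32, [584.0, 152.0, 93.0])]
wrist full_bail_right_bar [(0.58, [587.0, 151.0, 92.0])]
[614.87457007 346.42375586 182.51732037] 7.8667
[ 245  115    9  151 1212] [248.97442244 186.25247525]
86 [618.  349.7  86. ] 141.7
101 [622.6 348.8 101. ] 141.5
[437 128  28 123 742] [452.20215633 188.45013477]
86 [586.  149.7  86. ] -60.7
101 [592.7 161.3 101. ] -48.3
```

Call:
send_rows --targets '[0,4,-40,0,-0.4,0,4,-75,0,-0.4,0,4,-94,0,-0.4,0,4,-94,0,-0.4,0,4,-94,0,-0.6,0,4,-94,0,-1,0,4,-94,0,-1,0,4,-94,0,-1,0,4,-94,0,-1]' --grip_force 20

```text
time_s: 8.77
tcp_pos: [615.4, 350.4, 89.7]
tcp_rot: [[0.989, -0.148, 0.001], [-0.148, -0.989, 0.0], [0.001, -0.0, -1.0]]
force: [-0.4, -2.4, -0.2]
gripper_width: 6.7
grasp_force: 21.3
```

Call:
send_rows --targets '[-0.2,-1.2,3.3,0,-1,-0.4,-2.9,6.5,0,-1,-0.7,-5,10,0,-1,-1.1,-7.5,13.4,0,-1,-1.5,-10.4,16.5,0,-1,-2,-13.4,19.3,0,-1,-2.5,-16.8,21.7,0,-1,-2.5,-16.8,21.7,0,-1,-2.5,-16.8,21.7,0,-0.67,-2.5,-16.8,21.7,0,-0.67]'

```text
time_s: 9.6
tcp_pos: [612.0, 335.2, 110.4]
tcp_rot: [[0.989, -0.147, -0.0], [-0.147, -0.989, 0.001], [-0.0, -0.001, -1.0]]
force: [0.0, 0.5, 0.0]
gripper_width: 14.3
grasp_force: 0.0
```

Call:
send_rows --targets '[-0.7,-5,2,0,-0.67,-1.4,-9.4,3.8,0,-0.67,-2,-14,5,0,-0.67,-2.7,-18.4,6.1,0,-0.67,-3.9,-26.7,6.7,0,-0.67,-5.2,-35,5.6,0,-0.67,-6.3,-42.7,3,0,-0.67,-7.4,-50,-1.4,0,-0.67,-8,-54.7,-5.4,0,-0.67,-8,-54.7,-5.4,0,-0.67,-8,-54.7,-5.4,0,-1,-8,-54.7,-5.4,0,-1]'

```text
time_s: 10.6
tcp_pos: [604.2, 278.2, 104.2]
tcp_rot: [[0.989, -0.148, -0.001], [-0.148, -0.989, -0.002], [-0.001, 0.002, -1.0]]
force: [0.2, -2.0, -1.0]
gripper_width: 6.9
grasp_force: 20.2
```

Run:
```python
from h import *
im,o,_=find("wrist",["full_bail_left_bar","full_bail_right_bar"],save="w6.png")
print(o["tcp_pos"],o["time_s"],o["gripper_width"],o["grasp_force"],o["force"], (o["tcp_pos"][:2]-[593.5,210])@[.146,.989])
```

```text
wrist full_bail_left_bar [(0.83, [601.0, 279.0, 113.0])]
wrist full_bail_right_bar [(0.6, [585.0, 154.0, 92.0])]
[604.21142271 278.2381127  104.203601  ] 10.6 6.895130682461761 20.191049873828888 [ 0.18157788 -2.04917351 -0.98460171] 69.0513611785378
```

Call:
send_rows --targets '[-0.5,-4,-5,0,-1,-1,-6.5,-11,0,-1,-1.2,-8.4,-17,0,-1,-1.4,-9.4,-23,0,-1,-1.4,-9.6,-27,0,-1,-1.4,-9.6,-30,0,-1,-1.4,-9.6,-33,0,-1,-1.4,-9.6,-33,0,-1]' --grip_force 25

```text
time_s: 11.42
tcp_pos: [603.9, 269.8, 76.0]
tcp_rot: [[0.989, -0.148, 0.001], [-0.148, -0.989, 0.001], [0.001, -0.001, -1.0]]
force: [-7.4, -4.2, 27.5]
gripper_width: 6.7
grasp_force: 28.8
```

Call:
send_rows --targets '[0,0,5,0,-0.6,0,0,5,0,-0.6,0,0,45,0,-0.6,0,0,85,0,-0.6,0,0,125,0,-0.6,0,-40,135,0,0,0,-80,135,0,0,0,-80,135,0,0,0,-80,135,0,0,0,-80,135,0,0]'

```text
time_s: 12.25
tcp_pos: [602.5, 190.5, 205.7]
tcp_rot: [[0.989, -0.148, -0.001], [-0.148, -0.989, 0.001], [-0.001, -0.001, -1.0]]
force: [0.4, 1.1, -0.6]
gripper_width: 42.9
grasp_force: 0.0
```

Run:
```python
from h import *
im,o,_=find("wrist",["full_bail_left_bar","full_rim"],save="w7.png")
print(o["tcp_pos"],o["time_s"],o["joint_positions"].round(2))
h=cv2.cvtColor(im["pixels"],cv2.COLOR_BGR2HSV); m=(h[...,0]>22)&(h[...,0]<32)&(h[...,1]>200)&(h[...,2]>120)
u=np.array([.146,.989]);F=np.array([593.5,210])
n,l,s,c=cv2.connectedComponentsWithStats(m.astype(np.uint8))
for i in range(1,n):
  if s[i,4]>300:
    P=ray(im,o,c[i],86);print(s[i],c[i],P,((P[:2]-F)@u).round(1))
```

```text
wrist full_bail_left_bar [(0.56, [599.0, 270.0, 86.0])]
wrist full_rim []
[602.54946016 190.45967421 205.71111275] 12.25 [-0.45  0.5   0.1   1.85 -0.07  0.79 -2.03]
[163 127  17 126 821] [170.37028015 189.63337393] [606.2 269.9  86. ] 61.1
[292 128  11 104 621] [296.74718196 173.38486312] [604.2 149.9  86. ] -57.9
[478 143  12 102 512] [484.4609375  191.69921875] [551.5 -77.7  86. ] -290.7
```

View pics/w7.png

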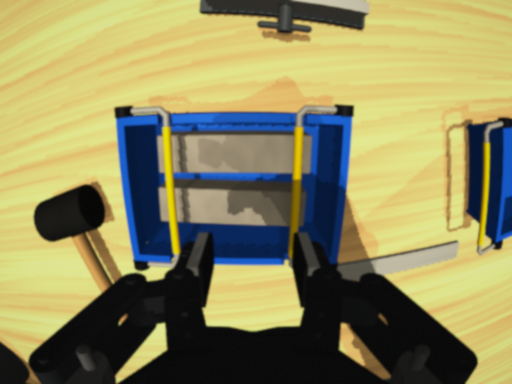

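Both bars rest in their notches (y' ≈ +61/−58, span 119 ≈ 118). Now over to the empty tote's near rim.

Call:
send_rows --targets '[-10,-35,0,0.12,0.2,-20,-71,0,0.24,0.2,-29,-106,0,0.36,0.2,-39,-141,0,0.48,0.2,-49,-176,0,0.6,0.2,-59,-211,0,0.72,0.2,-69,-247,0,0.84,0.2,-79,-282,0,0.96,0.2,-89,-317,0,1.08,0.2,-98,-352,0,1.2,0.2,-108,-387,0,1.32,0.2,-113,-409,0,1.44,0.2]'

```text
time_s: 13.4
tcp_pos: [488.7, -222.2, 206.2]
tcp_rot: [[0.272, 0.962, -0.001], [0.962, -0.272, -0.001], [-0.001, -0.001, -1.0]]
force: [0.0, 1.0, -0.2]
gripper_width: 51.4
grasp_force: 0.0
```

Call:
send_rows --targets '[0,0,0,0.12,0.2,0,0,0,0.24,0.2,0,0,0,0.344,0.2,0,0,0,0.344,0.2,0,0,0,0.344,0.2,0,0,0,0.344,0.2]'

```text
time_s: 13.9
tcp_pos: [490.2, -218.4, 206.4]
tcp_rot: [[-0.064, 0.998, -0.0], [0.998, 0.064, 0.0], [0.0, 0.0, -1.0]]
force: [0.3, 0.4, -0.2]
gripper_width: 51.6
grasp_force: 0.0
```

Run:
```python
from h import *
T=["empty_grip","empty_tote","full_rim"]
im,o,_=find("wrist",T)
im,o,_=find("wrist",T,save="w8.png")
print(o["tcp_pos"],o["tcp_rot"].round(3).tolist(),o["time_s"],o["joint_positions"].round(2))
im,_,_=find("top",["full_rim","full_bail_left_bar","full_bail_right_bar"])
rect(im,90,(440,700,-350,-90),blue);rect(im,90,(460,720,80,340),lambda h:blue(h)|((h[...,0]>22)&(h[...,0]<32)&(h[...,1]>190)))
```

```text
wrist empty_grip [(0.94, [488.0, -219.0, 78.0])]
wrist empty_tote [(0.74, [559.0, -214.0, -4.0])]
wrist full_rim [(0.72, [488.0, -220.0, 74.0])]
wrist empty_grip [(0.93, [487.0, -219.0, 79.0])]
wrist empty_tote [(0.69, [559.0, -216.0, -0.0])]
wrist full_rim []
[ 489.98023072 -218.74937545  206.6099985 ] [[-0.065, 0.998, -0.0], [0.998, 0.065, -0.0], [-0.0, -0.0, -1.0]] 14.1 [ 0.59  0.41 -0.33  2.04  0.19  0.72  0.2 ]
top full_rim [(0.57, [591.0, 213.0, 88.0])]
top full_bail_left_bar [(0.46, [603.0, 271.0, 84.0])]
top full_bail_right_bar [(0.65, [492.0, -445.0, 17.0]), (0.45, [623.0, 206.0, 10.0]), (0.42, [578.0, 151.0, 93.0])]
rect centre 552.8 -166.8 sides 149.4 118.8 long-side angle vs x 0.042
rect centre 591.4 208.1 sides 216.4 152.3 long-side angle vs x 1.429
```

View pics/w8.png

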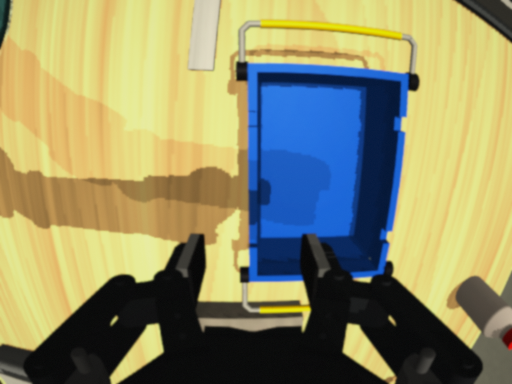

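Near rim band runs vertically at col ≈253 (centre, x≈490), matching the net's (488,−219,78). Descend and pinch.

Call:
send_rows --targets '[-0.5,-0.5,-40,0,0,-0.5,-0.5,-80,0,0,-0.5,-0.5,-115,0,0,-0.5,-0.5,-140,0,0,-0.5,-0.5,-148,0,-0.2,-0.5,-0.5,-148,0,-0.5,-0.5,-0.5,-148,0,-1,-0.5,-0.5,-148,0,-1,-0.5,-0.5,-148,0,-1,-0.5,-0.5,-148,0,-1,-0.5,-0.5,-148,0,-1,-0.5,-0.5,-148,0,-1]' --grip_force 100

```text
time_s: 15.5
tcp_pos: [489.6, -220.0, 59.6]
tcp_rot: [[-0.065, 0.998, 0.001], [0.998, 0.065, -0.001], [-0.001, 0.001, -1.0]]
force: [-1.3, -0.6, 3.6]
gripper_width: 6.7
grasp_force: 98.7
```

Call:
send_rows --targets '[0,0,5,0,-1,0,0,15,0,-1,0,0,35,0,-1,0,0,60,0,-1,0,0,85,0,-1,0,0,110,0,-1,0,0,130,0,-1,0,0,145,0,-1,0,0,150,0,-1,0,0,150,0,-1]'

```text
time_s: 16.33
tcp_pos: [489.9, -219.9, 210.3]
tcp_rot: [[-0.065, 0.998, 0.003], [0.998, 0.065, -0.001], [-0.002, 0.003, -1.0]]
force: [-0.1, 0.1, -3.6]
gripper_width: 6.3
grasp_force: 97.9
```

Call:
send_rows --targets '[1,10,0,0,-1,2,30,0,0,-1,4,60,0,-0.02,-1,6,90,0,-0.04,-1,8,120,0,-0.06,-1,11,150,0,-0.08,-1,13,180,0,-0.1,-1,15,210,0,-0.12,-1,18,240,0,-0.14,-1,20,265,0,-0.15,-1,21,280,0,-0.15,-1,21,285,0,-0.15,-1]'

```text
time_s: 17.33
tcp_pos: [509.0, 70.2, 207.4]
tcp_rot: [[0.078, 0.997, -0.002], [0.997, -0.078, 0.002], [0.002, -0.003, -1.0]]
force: [-0.8, -0.5, -2.7]
gripper_width: 6.1
grasp_force: 97.9
```

Run:
```python
from h import *
im,o,_=find("wrist",["full_rim","full_tote","full_bail_left_bar","empty_tote"],save="w9.png")
print(o["tcp_pos"],o["tcp_rot"].round(3).tolist(),o["time_s"],o["force"],o["ft_torque"],o["gripper_width"])
find("scene",["full_rim","full_bail_left_bar","full_bail_right_bar","empty_tote"],save="s9.png")
```

```text
wrist full_rim [(0.86, [594.0, 211.0, 93.0])]
wrist full_tote []
wrist full_bail_left_bar []
wrist empty_tote [(0.83, [583.0, 64.0, 148.0])]
[509.00615911  70.2009507  207.40140258] [[0.078, 0.997, -0.002], [0.997, -0.078, 0.002], [0.002, -0.003, -1.0]] 17.3333 [-0.82302891 -0.5020695  -2.71599522] [0.02775494 0.25786467 0.0065485 ] 6.1172169524097315
scene full_rim [(0.65, [594.0, 211.0, 91.0]), (0.33, [600.0, 207.0, -2.0])]
scene full_bail_left_bar [(0.52, [605.0, 273.0, 85.0])]
scene full_bail_right_bar [(0.73, [584.0, 155.0, 95.0]), (0.2, [430.0, -1.0, 4.0])]
scene empty_tote []
```

View pics/w9.png

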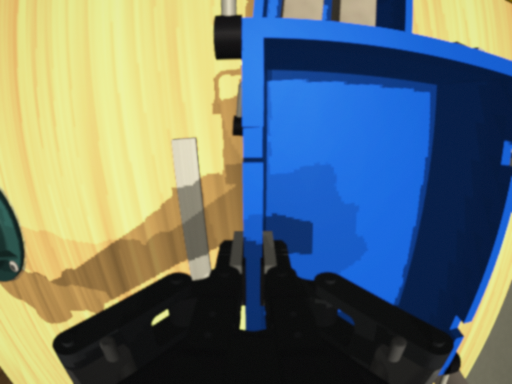

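The held rim is aligned with the fingers (col ≈253); its notch at row ≈143 gives the tote centred within 1 mm along y, sag ≈3°. The gripped bar positions give the full tote centre ≈(594,211.5). Approaching above it (pictures used up; numbers from here).

Call:
send_rows --targets '[1,10,0,0,-1,4,30,0,-0.02,-1,7,60,0,-0.03,-1,10,90,0,-0.04,-1,13,115,0,-0.05,-1,15,135,0,-0.062,-1,17,146,0,-0.062,-1,17.5,150,0,-0.062,-1,17.5,151,0,-0.062,-1,17.5,151,0,-0.062,-1,17.5,151,0,-0.062,-1,17.5,151,0,-0.062,-1]'

```text
time_s: 18.83
tcp_pos: [527.8, 214.3, 208.4]
tcp_rot: [[0.149, 0.989, -0.001], [0.989, -0.149, -0.001], [-0.001, -0.0, -1.0]]
force: [0.1, 0.2, -3.7]
gripper_width: 6.5
grasp_force: 97.9
```

Run:
```python
from h import *
for c in("scene","wrist","top"):
    im,o,_=find(c,["empty_tote","empty_groove_left","full_rim"])
print(o["tcp_pos"],o["tcp_rot"].round(3).tolist(),o["time_s"],o["force"],o["ft_torque"])
```

```text
scene empty_tote [(0.56, [598.0, 208.0, 149.0])]
scene empty_groove_left [(0.29, [501.0, -447.0, 21.0])]
scene full_rim [(0.69, [608.0, 260.0, 147.0]), (0.31, [500.0, -449.0, 1.0])]
wrist empty_tote [(0.77, [600.0, 201.0, 146.0])]
wrist empty_groove_left [(0.97, [611.0, 267.0, 149.0])]
wrist full_rim []
top empty_tote [(0.58, [596.0, 207.0, 150.0])]
top empty_groove_left [(0.77, [605.0, 262.0, 147.0])]
top full_rim []
[527.8004988  216.26752241 208.67568964] [[0.147, 0.989, 0.0], [0.989, -0.147, 0.0], [0.0, 0.0, -1.0]] 19.2333 [ 0.56760474  0.45631841 -3.13344664] [0.00909025 0.24029657 0.01738152]
```

Call:
send_rows --targets '[-0.5,2,-5,0,-1,-1,4.5,-15,0,-1,-1,4.5,-27,0,-1,-1,4.5,-36,0,-1,-1,4.5,-42,0,-1,-1,4.5,-44,0,-1,-1,4.5,-44,0,-1,-1,4.5,-44,0,-1,-1,4.5,-44,0,-1,-1,4.5,-44,0,-1]'

```text
time_s: 20.27
tcp_pos: [527.3, 221.1, 165.2]
tcp_rot: [[0.146, 0.989, 0.001], [0.989, -0.146, 0.0], [0.001, 0.001, -1.0]]
force: [1.4, 1.0, -2.7]
gripper_width: 6.4
grasp_force: 97.7
```

Run:
```python
from h import *
for c in("scene","wrist"):
    im,o,_=find(c,["empty_tote","full_tote"])
print(o["tcp_pos"],o["tcp_rot"].round(3).tolist(),o["time_s"],o["force"],o["ft_torque"])
```

```text
scene empty_tote [(0.94, [597.0, 210.0, 104.0])]
scene full_tote [(0.55, [597.0, 208.0, 5.0])]
wrist empty_tote [(0.58, [598.0, 211.0, 105.0])]
wrist full_tote []
[527.05153825 220.97493336 165.02911014] [[0.146, 0.989, 0.001], [0.989, -0.146, 0.0], [0.0, 0.001, -1.0]] 20.4167 [-0.6176397   0.18288305 -3.64146545] [ 0.07662207  0.29774124 -0.00734143]
```

Good. Lower slowly, watching the force.

Call:
send_rows --targets '[0,0,-3,0,-1,0,0,-6,0,-1,0,0,-9,0,-1,0,0,-11,0,-1,0,0,-13,0,-1,0,0,-15,0,-1,0,0,-15,0,-1]'

```text
time_s: 21.15
tcp_pos: [526.5, 220.7, 149.1]
tcp_rot: [[0.146, 0.989, -0.001], [0.989, -0.146, -0.0], [-0.0, -0.001, -1.0]]
force: [-0.6, 0.3, -3.0]
gripper_width: 6.8
grasp_force: 97.9
```

Run:
```python
from h import *
o=robot.get_obs();print(o["tcp_pos"],o["force"],o["ft_torque"])
```

```text
[526.54336367 220.74712918 149.10309667] [-0.57388165  0.27931535 -3.02198998] [0.02136788 0.20115301 0.0119494 ]
```

Call:
send_rows --targets '[0,0,-1,0,-1,0,0,-2,0,-1,0,0,-3,0,-1,0,0,-3.5,0,-1,0,0,-3.5,0,-1]'

```text
time_s: 21.57
tcp_pos: [526.9, 221.0, 146.1]
tcp_rot: [[0.146, 0.989, 0.0], [0.989, -0.146, 0.0], [0.0, 0.0, -1.0]]
force: [-1.3, 0.2, -2.7]
gripper_width: 5.9
grasp_force: 98.0
```

Run:
```python
from h import *
o=robot.get_obs();print(o["tcp_pos"],o["force"],o["ft_torque"])
```

```text
[526.86035822 220.99518031 146.1378671 ] [-1.31034547  0.18561327 -2.68007029] [ 0.04833645  0.17639163 -0.01579862]
```

Call:
send_rows --targets '[-0.5,0,-1,0,-1,-1,0,-2,0,-1,-1.5,0,-3,0,-1,-2,0,-4,0,-1,-2.5,0,-5,0,-1,-2.5,0,-5,0,-1]'

```text
time_s: 22.07
tcp_pos: [524.9, 221.0, 141.7]
tcp_rot: [[0.146, 0.989, 0.001], [0.989, -0.146, 0.0], [0.0, 0.001, -1.0]]
force: [-0.4, -0.5, 0.9]
gripper_width: 6.3
grasp_force: 98.6
```

Run:
```python
from h import *
o=robot.get_obs();print(o["tcp_pos"],o["force"],o["ft_torque"])
find("scene",["empty_tote","full_tote"]);find("wrist",["empty_tote"])
```

```text
[524.91436237 220.97231331 141.70223291] [-0.36312195 -0.48147347  0.9099883 ] [-0.19890342 -0.02512647  0.05956348]
scene empty_tote [(0.59, [597.0, 210.0, 82.0])]
scene full_tote [(0.91, [599.0, 207.0, 2.0])]
wrist empty_tote [(0.59, [598.0, 211.0, 78.0])]
```

Call:
send_rows --targets '[0,0,-1,0,-1,0,0,-2,0,-1,0,0,-2,0,-1]'

```text
time_s: 22.57
tcp_pos: [524.8, 221.1, 141.2]
tcp_rot: [[0.147, 0.989, 0.001], [0.989, -0.147, -0.0], [-0.0, 0.001, -1.0]]
force: [-4.0, -3.0, 16.3]
gripper_width: 6.3
grasp_force: 100.9
```

Seated (stiff at the expected height). Release and rise.

Call:
send_rows --targets '[0,0,2,0,-1,0,0,2,0,-0.7,0,0,2,0,-0.4,0,0,2,0,-0.4,0,0,20,0,-0.4,0,0,50,0,-0.4,0,0,85,0,-0.4,0,0,115,0,-0.2,0,0,115,0,0,0,0,115,0,0]'

```text
time_s: 23.4
tcp_pos: [525.3, 221.6, 255.7]
tcp_rot: [[0.147, 0.989, 0.003], [0.989, -0.147, 0.002], [0.002, 0.003, -1.0]]
force: [0.5, 0.2, -0.9]
gripper_width: 42.4
grasp_force: 0.0
```

Run:
```python
from h import *
o=robot.get_obs();print(o["tcp_pos"],o["joint_positions"].round(2))
T=["empty_tote","empty_groove_left","empty_grip"]
find("scene",T+["full_tote"]);im,_,_=find("top",T)
rect(im,172,(460,720,80,340),blue)
find("wrist",T)
im,_,_=find("top",["last_prism"]); rect(im,40,(390,600,-540,-380),grey)
```

```text
[525.25421338 221.59664969 255.73334577] [-0.2   0.39 -0.36  1.93  0.18  0.85 -0.81]
scene empty_tote [(0.79, [596.0, 212.0, 83.0])]
scene empty_groove_left [(0.55, [608.0, 269.0, 83.0])]
scene empty_grip [(0.81, [530.0, 223.0, 161.0])]
scene full_tote [(0.6, [599.0, 208.0, 1.0])]
top empty_tote [(0.82, [592.0, 213.0, 85.0])]
top empty_groove_left [(0.72, [596.0, 267.0, 81.0])]
top empty_grip [(0.96, [525.0, 221.0, 160.0])]
rect centre 580.4 188.3 sides 211.5 165.6 long-side angle vs x 1.444
wrist empty_tote [(0.58, [595.0, 210.0, 80.0])]
wrist empty_groove_left [(0.85, [607.0, 271.0, 81.0])]
wrist empty_grip [(0.9, [521.0, 222.0, 160.0])]
top last_prism [(0.96, [533.0, -607.0, -3.0]), (0.66, [497.0, -447.0, 1.0]), (0.33, [595.0, 213.0, 85.0])]
rect centre 491.5 -443.5 sides 161.8 50.1 long-side angle vs x 0.074
```

Call:
send_rows --targets '[-2,-40,0,-0.11,0.6,-4,-80,0,-0.22,0.6,-6,-120,0,-0.34,0.6,-8,-160,0,-0.45,0.6,-10,-200,0,-0.56,0.6,-12,-240,0,-0.67,0.6,-13,-280,-5,-0.78,0.6,-15,-320,-10,-0.9,0.6,-16,-360,-15,-1.01,0.6,-18,-400,-20,-1.12,0.6,-20,-440,-30,-1.23,0.6,-21,-480,-40,-1.34,0.6]'

```text
time_s: 25.15
tcp_pos: [503.2, -261.2, 214.4]
tcp_rot: [[0.997, 0.078, 0.001], [0.078, -0.997, -0.001], [0.001, 0.001, -1.0]]
force: [0.3, 0.0, 0.5]
gripper_width: 68.1
grasp_force: 0.0
```

Call:
send_rows --targets '[-2,-40,0,0,0.6,-4,-80,-5,0,0.6,-6,-120,-8,0,0.6,-7,-160,-10,0,0.6,-7,-188,-10,0,0.6,-7,-188,-10,0,0.6,-7,-188,-10,0,0.6,-7,-188,-10,0,0.6,-7,-188,-10,0,0.6]'

```text
time_s: 25.9
tcp_pos: [497.1, -444.8, 204.0]
tcp_rot: [[0.996, 0.086, 0.0], [0.086, -0.996, 0.002], [0.0, -0.002, -1.0]]
force: [0.9, -0.2, -0.8]
gripper_width: 68.3
grasp_force: 0.0
```

Run:
```python
from h import *
find("wrist",["last_prism_center"])
im,o,_=find("wrist",["last_prism_center","last_prism"],save="w10.png")
print(o["tcp_pos"],o["tcp_rot"].round(3).tolist(),o["time_s"])
h=cv2.cvtColor(im["pixels"],cv2.COLOR_BGR2HSV)
m=((h[...,1]<75)&(h[...,2]>85)).astype(np.uint8);m[235:]=0
m=cv2.morphologyEx(m,cv2.MORPH_OPEN,np.ones((5,5)))
n,l,s,c=cv2.connectedComponentsWithStats(m)
for i in range(1,n):
  if s[i,4]>800:
    pts=np.argwhere(l==i)[:,::-1]; P=np.float32([ray(im,o,p,40)[:2] for p in pts[::7].astype(float)])
    print(s[i],cv2.minAreaRect(P))
```

```text
wrist last_prism_center [(0.71, [495.0, -444.0, 21.0]), (0.67, [531.0, -608.0, 20.0])]
wrist last_prism_center [(0.78, [494.0, -445.0, 20.0]), (0.78, [532.0, -604.0, 21.0])]
wrist last_prism [(0.87, [495.0, -444.0, 4.0]), (0.57, [536.0, -612.0, 3.0])]
[ 497.11903247 -444.96081347  204.19639824] [[0.996, 0.087, 0.0], [0.087, -0.996, 0.001], [0.0, -0.001, -1.0]] 26.0
[ 237   99   37   91 3149] ((523.7486572265625, -443.97381591796875), (96.26128387451172, 36.968055725097656), 4.990692138671875)
```

Call:
send_rows --targets '[-2.5,-1,-40,0,0.6,-2.5,-1,-80,0,0.6,-2.5,-1,-120,0,0.6,-2.5,-1,-155,0,0.6,-2.5,-1,-180,0,0.6,-2.5,-1,-193,0,0.6,-2.5,-1,-193,0,0.3,-2.5,-1,-193,0,-1,-2.5,-1,-193,0,-1,-2.5,-1,-193,0,-1,-2.5,-1,-193,0,-1]' --grip_force 90

```text
time_s: 27.07
tcp_pos: [494.5, -448.7, 12.6]
tcp_rot: [[0.996, 0.084, 0.002], [0.084, -0.996, -0.001], [0.002, 0.002, -1.0]]
force: [0.1, 0.1, -1.5]
gripper_width: 38.5
grasp_force: 92.5
```

Call:
send_rows --targets '[0,0,5,0,-1,0,0,20,0,-1,0,0,45,0,-1,0,0,75,0,-1,0,0,105,0,-1,0,0,135,0,-1,0,0,165,0,-1,0,0,195,0,-1,0,0,220,0,-1,0,0,230,0,-1,0,0,230,0,-1]'

```text
time_s: 27.98
tcp_pos: [494.9, -449.4, 245.2]
tcp_rot: [[0.997, 0.083, 0.005], [0.083, -0.997, -0.004], [0.005, 0.005, -1.0]]
force: [-0.6, -1.1, -7.3]
gripper_width: 38.8
grasp_force: 92.2
```

Call:
send_rows --targets '[1,10,0,0.05,-1,3,28,0,0.12,-1,6,58,0,0.2,-1,10,90,0,0.3,-1,15,124,0,0.4,-1,20,158,0,0.5,-1,25,192,0,0.6,-1,30,226,0,0.7,-1,35,260,0,0.8,-1,40,294,0,0.9,-1,45,328,0,1.0,-1,50,362,0,1.1,-1]'

```text
time_s: 28.98
tcp_pos: [541.8, -84.5, 239.3]
tcp_rot: [[0.373, 0.928, -0.004], [0.928, -0.373, 0.0], [-0.001, -0.004, -1.0]]
force: [0.1, 0.3, -6.0]
gripper_width: 38.4
grasp_force: 92.0
```

Call:
send_rows --targets '[5,34,0,0.08,-1,11,68,0,0.15,-1,17,102,0,0.2,-1,23,136,0,0.23,-1,29,170,0,0.24,-1,35,204,0,0.24,-1,41,238,0,0.24,-1,46,266,0,0.24,-1,49,284,0,0.24,-1,50,293,0,0.24,-1,50,296,0,0.24,-1,50,296,0,0.24,-1]'

```text
time_s: 29.98
tcp_pos: [592.6, 209.0, 239.7]
tcp_rot: [[0.146, 0.989, -0.003], [0.989, -0.146, -0.002], [-0.002, -0.003, -1.0]]
force: [0.6, 0.8, -6.6]
gripper_width: 38.6
grasp_force: 91.9
```

Run:
```python
from h import *
find("top",["empty_tote"])
find("scene",["empty_tote","last_prism_center"])
_,o,_=find("wrist",["empty_tote","last_prism_center"],save="w11.png")
print(o["tcp_pos"],o["tcp_rot"].round(3).tolist(),o["time_s"],o["force"],o["ft_torque"],o["gripper_width"])
```

```text
top empty_tote []
scene empty_tote [(0.6, [598.0, 214.0, 82.0])]
scene last_prism_center [(0.87, [592.0, 209.0, 248.0]), (0.54, [539.0, -605.0, 19.0])]
wrist empty_tote []
wrist last_prism_center [(0.89, [593.0, 211.0, 248.0])]
[593.88377148 207.44222414 240.91851534] [[0.149, 0.989, -0.0], [0.989, -0.149, -0.002], [-0.002, -0.0, -1.0]] 30.2333 [-0.21405785 -0.05866223 -6.8349303 ] [-0.06041106 -0.05302822 -0.00784153] 38.41194409856595
```

Call:
send_rows --targets '[1,4,-10,0,-1,1,4,-30,0,-1,1,4,-55,0,-1,1,4,-80,0,-1,1,4,-100,0,-1,1,4,-115,0,-1,1,4,-124,0,-1,1,4,-128,0,-1,1,4,-128,0,-1,1,4,-128,0,-1]'

```text
time_s: 31.22
tcp_pos: [595.5, 214.3, 113.7]
tcp_rot: [[0.146, 0.989, 0.001], [0.989, -0.146, 0.001], [0.001, 0.001, -1.0]]
force: [-0.3, 0.4, -5.8]
gripper_width: 38.5
grasp_force: 92.0
```

Call:
send_rows --targets '[0,-1,-2,0,-1,0,-2,-4,0,-1,0,-2,-5,0,-1,0,-2,-6,0,-1,0,-2,-7,0,-1,0,-2,-8,0,-1,0,-2,-8,0,-1]'

```text
time_s: 31.8
tcp_pos: [595.1, 211.8, 106.5]
tcp_rot: [[0.147, 0.989, 0.001], [0.989, -0.147, -0.001], [-0.0, 0.001, -1.0]]
force: [-2.1, -2.5, 3.6]
gripper_width: 38.6
grasp_force: 93.5
```

Call:
send_rows --targets '[0,0,-0.5,0,-1,0,0,-0.5,0,-0.05,0,0,0,0,0.1,0,0,0,0,0.2,0,0,0,0,0.2,0,0,0,0,0.2,0,0,20,0,0.2,0,0,50,0,0.2,0,0,90,0,0.2,0,0,130,0,0.2,0,0,165,0,0.2,0,0,165,0,0.2]'

```text
time_s: 32.8
tcp_pos: [599.3, 214.6, 278.5]
tcp_rot: [[0.146, 0.989, 0.014], [0.989, -0.147, 0.006], [0.008, 0.013, -1.0]]
force: [1.3, -0.2, 0.0]
gripper_width: 51.2
grasp_force: 0.0
```

Call:
send_rows --targets '[-20,-30,0,0,0.2,-40,-70,0,0,0.2,-60,-110,0,0,0.2,-60,-150,0,0,0.2,-60,-190,0,0,0.2,-60,-190,0,0,0.2]'

```text
time_s: 33.3
tcp_pos: [533.8, 11.3, 269.5]
tcp_rot: [[0.159, 0.987, -0.002], [0.987, -0.159, -0.006], [-0.007, -0.001, -1.0]]
force: [-0.4, -0.4, -0.7]
gripper_width: 51.0
grasp_force: 0.0
```

Run:
```python
from h import *
for c in("scene","top"):
    im,o,_=find(c,["empty_tote","last_prism_center","full_tote","mallet","straightedge"],save=c+"9.png")
rect(im,172,(460,720,80,340),blue); rect(im,134,(460,720,80,340),grey)
print(o["tcp_pos"],o["time_s"],o["force"])
```

```text
scene empty_tote []
scene last_prism_center [(0.76, [539.0, -604.0, 18.0]), (0.6, [596.0, 214.0, 114.0])]
scene full_tote [(0.7, [599.0, 210.0, 4.0])]
scene mallet [(0.85, [507.0, 431.0, 0.0])]
scene straightedge []
top empty_tote [(0.57, [592.0, 211.0, 85.0])]
top last_prism_center [(0.92, [591.0, 211.0, 111.0]), (0.87, [529.0, -607.0, 21.0])]
top full_tote [(0.58, [592.0, 207.0, 1.0]), (0.29, [597.0, 212.0, 91.0])]
top mallet [(0.69, [500.0, 432.0, -4.0])]
top straightedge []
rect centre 583.8 202.8 sides 230.2 164.6 long-side angle vs x 1.416
rect centre 590.3 212.0 sides 162.6 44.8 long-side angle vs x 1.421
[535.01262554  24.155653   270.14812963] 33.6 [ 0.5588846   0.39787693 -0.26290258]
```

The numbers agree with the goal: the upper tote is at height ≈82–85, the prism centre is at ≈113 and square, and the full tote has not moved. Handing in.

```bash
python3 -c "
from bench import robot
print(robot.job_done())"
```

```text
the job is handed in; nothing more can be done
None
```

I handed the job in at about 34 s of arm time: both bails are swung in, the empty tote is seated on the bars, and the last prism is laid flat in it. My final camera checks agreed with that, but the hand-in returned no verdict and the straightedge, not moved on purpose, was not found in the last views.

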